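# Walk the tall display carton onto its mark

### The arm

A 7-joint arm with a two-finger parallel gripper is mounted at the origin on the work surface. World frame = base frame: x ahead of the robot, y to its left, z up, the work surface at z = 0. Lengths are in m, angles in degrees, forces in N, time in s.
With the tool pointing down it reaches from about 0.425 to 1.025 m from the base axis. Payload 3.6 kg.
Tool frame: the origin (TCP) lies at the very end of the fingers, on their centre line; the grasp point (between the pads) lies 19 mm behind it; z points along the fingers, y is the line along which they close (so a half turn about z gives the same grasp; the last joint's range is limited). The gripper opens to 85 mm and grips with 20 to 120 N. Pads are 22 mm wide; open, the fingers measure 114 mm over their backs; the gripper's body (76 mm by 85 mm) begins 54 mm behind the grasp point. The pads swing forward as they close: fully open they stand 13 mm farther back than shut.
Start: joints at [-5.357, 33.873, 2.773, 92.16, -1.908, 54.013, -1.931], TCP at [0.725, 0, 0.231] pointing down, gripper open.
Joint ranges: [-153.93, 153.93], [-27.13, 128.08], [-72.61, 78.16], [10.71, 143.7], [-87.88, 267.88], [4.46, 118.87], [-176.78, 176.78]. Speed limits (degrees/s): [147.25, 147.25, 180, 180, 180, 180, 180].

### API

Orientations are given as [roll, pitch, yaw] about the fixed x, y, z axes, in that order (R = Rz(yaw) Ry(pitch) Rx(roll)).
In Python, from plant import ctrl, capture, camera_model, workorder gives the robot as it stands.
- The arm moves only by the tool step_arm, never from a script. Its argument "commands" is a list of rows, each a list of 7 numbers: the shift along the tool's x, y, z in mm, then the turn, a rotation vector about the tool's x, y, z in rad, then the finger opening in mm, from 0 to 85.4. In form: [[tx, ty, tz, wx, wy, wz, grip], ...]. A call has 1 to 12 rows; each row shifts and turns the commanded pose from where the row before left it, along the tool's axes as they then stand; what a row does not reach is not made up. A row lasts 1/10 s, in which the tool goes at most 50 mm and 8.59 degrees, less where a joint would pass 70% of its speed; a pose out of reach is approached as far as the arm can. A call is refused whole if a number of a shift passes 50 or a number of a turn 0.15, either way. A call with a gripper value outside its range is refused whole. The fingers move at their own pace and stop on an object; the grip force is fixed at half the most. Time passes only in rows, so rows that do not move let the fingers close. It gives the time, the measured TCP pose, the force, the opening and the grip force at its end, in the units of the state.
- ctrl.get_obs(): the state, without advancing time (a new reading comes with each control period).
- capture(name): name is "scene" or "side" or "wrist"; returns the picture (480x640x3 uint8, red, green, blue); there is no depth.
- camera_model(name): a dict with "fovy" (degrees; the focal length in pixels is half the picture's height over the tangent of half this angle, whatever the lens; pixels are square), "cx", "cy" (the principal point, pixels), "cam_to_world" (4x4, takes a point from camera to world coordinates). Camera axes: x right, y up, looking along -z (the intrinsics and any distortion apply to the point x, -y, -z); pixel columns grow to the right and rows downward; lengths in m; the calibration is good to about 2 mm. A picture is of the moment at which its call begins: read the wrist's pose just before it. camera_model takes no time and is no camera call; for the wrist camera it gives the pose at the moment of the call.
- workorder.close_job(): hands the job in; it is judged then, once.
The state is a dict: "time": time; "joint_positions": joint angles; "qvel": joint speeds; "joint_efforts": joint torques, N m; "ee_pos": TCP position; "ee_rot": TCP orientation; "ft_force": force on the tool from outside, world axes, zero at the start; "torque": the same for the moment, N m; "finger_gap": finger opening in m; "grasp_force": force on a finger pad.
Only numpy, scipy, OpenCV 4.12 (cv2) and the standard library are available. Lean on these libraries where they do the work, as an engineer would, in place of code of your own. Each camera call takes 0.05 s, during which the arm holds its last target. There are 200 camera calls.

### The job

At the dental trade stand, walk the tall white carton onto the blue mark the way one walks a heavy box: holding it by its top, tip it onto the bottom edge at one of its narrow ends, swing the raised end round towards the blue mark and set it down flat, then tip it onto the other end and swing the first end round after it (one long swing on each end is enough). Never lift the whole carton clear of the table, and do not disturb the teal carton. Leave the white carton standing upright and let go of, centred on the blue mark with its long side along the mark's long side.

Things in the scene. Friction and masses are not known exactly. Their poses are not given: they have to be found in the camera images.
- white_carton: Tall rigid white carton with teal and grey panels, loose: 55 mm (its x) x 150 mm (its y) x 220 mm tall, 0.6 to 0.9 kg, evenly spread. Origin: centre of the underside, z up; bottom corners at x +-27.5, y +-75 mm; narrow ends face +y and -y. Starts upright on the table (z = 0), x within 25 degrees of world x. Grip it at the top, from above, across the 55 mm side.
- end_a (a point): Middle of the white carton's bottom edge at its +y narrow end (carton frame 0, 75, 0 mm).
- end_b (a point): Middle of the white carton's bottom edge at its -y narrow end (carton frame 0, -75, 0 mm).
- blue_mark: Flat blue rectangle stuck on the black cloth, 75 mm (its x) x 170 mm (its y), no obstacle, fixed. Origin at its centre, 64 to 78 mm along the carton's +x or -x from the carton's centre at the start, at most 10 mm off sideways, turned at most 6 degrees from the carton. An orange mark of the same size lies on the carton's other side: not the place.
- teal_carton: Bystander: a teal carton of the same size and shape (55 x 150 x 220 mm, origin at the centre of its underside), standing off to one side, loose. Leave it alone.
Not all that is in view belongs to the job. What is shaped like the white_carton but green or red is not meant.

How it is judged (in metres and radians):
On the way, in this order (a step that is already met when the one before it is completed fails the run):
1. the carton is tipped onto one narrow end: that end stays on the table (under 10 mm up, within 30 mm of its start) while the other, raised more than 12 mm, has swung more than 30 mm (((height (world z) of end_a above 0.012 m and height (world z) of end_b below 0.01 m and distance of end_a from where it was at the start of the episode above 0.03 m and distance of end_b from where it was at the start of the episode below 0.03 m) or (height (world z) of end_b above 0.012 m and height (world z) of end_a below 0.01 m and distance of end_b from where it was at the start of the episode above 0.03 m and distance of end_a from where it was at the start of the episode below 0.03 m))), for 0.05 s.
2. the carton is set down flat again (within 3.5 degrees, both ends under 7 mm) (angle between white_carton's own z axis and vertical below 0.061 rad and height (world z) of each of end_a, end_b below 0.007 m), for 0.05 s.
3. the carton is tipped again onto one end (under 10 mm up) with the other raised more than 12 mm, and now both ends are more than 30 mm from their start (distance of each of end_a, end_b from where it was at the start of the episode above 0.03 m and ((height (world z) of end_a above 0.012 m and height (world z) of end_b below 0.01 m) or (height (world z) of end_b above 0.012 m and height (world z) of end_a below 0.01 m))), for 0.05 s.
At the end, for the whole second after the job is handed in: The white carton stands upright (within 3 degrees) and at rest on the table, its centre within 20 mm of the blue mark's centre and its long side within 10 degrees of the mark's long side (horizontal distance between white_carton and blue_mark below 0.02 m and angle between the y axis of white_carton and the y axis of blue_mark, either way round below 0.175 rad and angle between white_carton's own z axis and vertical below 0.05 rad and height (world z) of white_carton below 0.005 m and linear speed of white_carton below 0.02 m/s); the robot touches nothing.
It fails at once if the white carton is lifted clear of the table (both ends more than 15 mm up) (height (world z) of each of end_a, end_b above 0.015 m).
It fails at once if the white carton topples (more than 35 degrees) (angle between white_carton's own z axis and vertical above 0.61 rad).
It fails at once if the teal carton is moved more than 20 mm or tipped over (distance of teal_carton from where it was at the start of the episode above 0.02 m or angle between teal_carton's own z axis and vertical above 0.3 rad).
It also fails if it takes over 38 s, if anything falls off the work surface, if the arm or the gripper's body presses on something with over 40 N, if the wrist force passes 120 N, or if a joint passes its speed limit or range.

## Working session

There is one attempt and no reset: what is moved stays moved. The work goes in short steps, Python scripts to look and compute and a tool call to move; the robot and the scene stay as the last step left them, time stands still between calls to the robot, and variables do not carry over. Pictures are saved under pics/ and viewed, at most 10 in all, crops included, and the job is handed in when it is done.

Besides the shell and the picture viewer there is one more tool, called after "Call:" as a command line: name --pt "numbers of a row" for each row, then --argument value for the rest. step_arm: Moves the arm, as the interface text tells. Its arguments: {"type":"object","properties":{"commands":{"type":"array","items":{"type":"array","items":{"type":"number"}}}},"required":["commands"]}

```bash
mkdir -p pics; python3 - <<'E'
from plant import ctrl,capture,camera_model
import cv2,numpy as np
ims=[]
for n in("scene","side"):
    im=capture(n);m=camera_model(n);print(n,m);cv2.imwrite(f"pics/{n}0.png",im[:,:,::-1])
o=ctrl.get_obs();print(o)
E
```

```text
scene {'fovy': 48.75430691256403, 'cx': 315.51247468484627, 'cy': 243.05967769549005, 'cam_to_world': array([[-0.44365619, -0.65986489,  0.60642189,  1.18865984],
       [ 0.89616714, -0.32112019,  0.30621282,  0.3575919 ],
       [-0.00732477,  0.67930858,  0.73381619,  0.8740464 ],
       [ 0.        ,  0.        ,  0.        ,  1.        ]])}
side {'fovy': 54.08191603798449, 'cx': 322.24021588931987, 'cy': 250.7416937830075, 'cam_to_world': array([[-0.90360968, -0.2966911 ,  0.30897238,  0.87330615],
       [ 0.42803394, -0.59739289,  0.67816567,  0.86009334],
       [-0.01662781,  0.74504774,  0.66680386,  0.85895043],
       [ 0.        ,  0.        ,  0.        ,  1.        ]])}
{'time': 0.1, 'joint_positions': array([-5.35871803, 33.92169168,  2.76742115, 92.22850497, -1.90755438,
       54.01349035, -1.93044579]), 'qvel': array([-0.0208975 , -0.14639662, -0.07087945, -0.22144281,  0.02854594,
       -0.06442163, -0.02110662]), 'joint_efforts': array([ 4.48489009e-03, -5.50000584e+01,  1.55277103e+00, -1.98825985e+01,
        9.68024513e-03,  3.83386548e-03,  2.66350116e-05]), 'ee_pos': array([7.24251577e-01, 3.02131794e-05, 2.30243407e-01]), 'ee_rot': array([-1.79882609e+02,  6.82441185e-03,  9.00070050e+01]), 'ft_force': array([-0.93930423,  0.02963991,  0.31646144]), 'torque': array([0.01247389, 0.03584215, 0.00060988]), 'grasp_force': 0.0, 'finger_gap': 0.0850890363758736}
```

View pics/scene0.png

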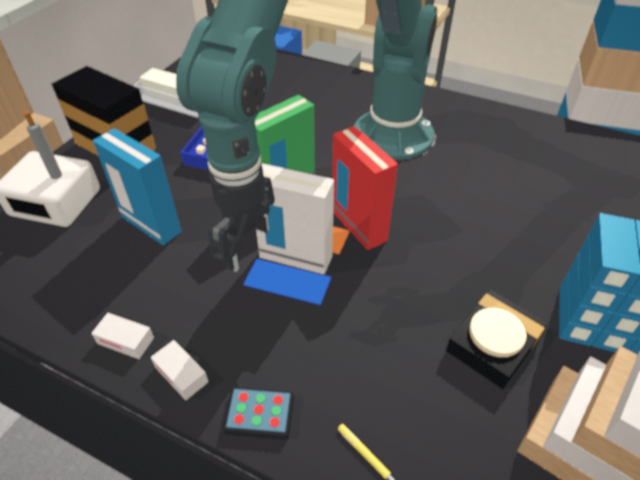

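View pics/side0.png

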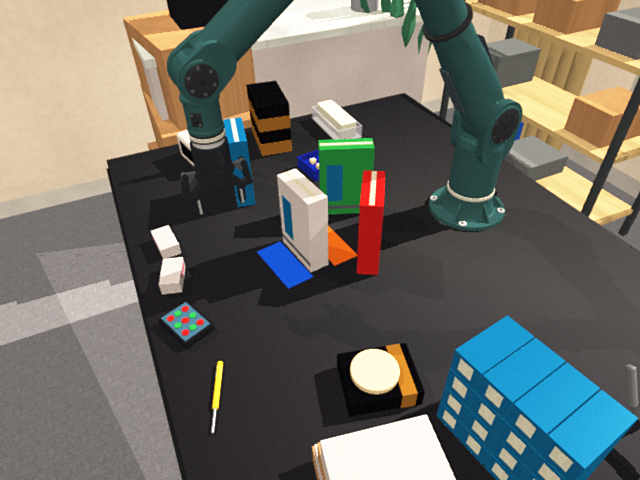

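Scene view: candidates are the white carton (295,220), the green one (288,140), the red one (365,190) and the teal/blue one (140,185). I choose the white one. The blue mark is in front of it at (288,282) and the orange one behind at (340,240). Next is a close crop of both views.

```bash
python3 - <<'E'
import cv2,numpy as np
a=cv2.imread("pics/scene0.png")[150:310,230:350];b=cv2.imread("pics/side0.png")[155:295,250:370]
a=cv2.resize(a,(390,520),interpolation=cv2.INTER_CUBIC);b=cv2.resize(b,None,fx=3.25,fy=3.25,interpolation=cv2.INTER_CUBIC)
c=np.zeros((520,800,3),np.uint8);c[:,:390]=a;c[:b.shape[0],400:400+b.shape[1]]=b
cv2.imwrite("pics/c0.png",c)
E
```

```text
(no output)
```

View pics/c0.png

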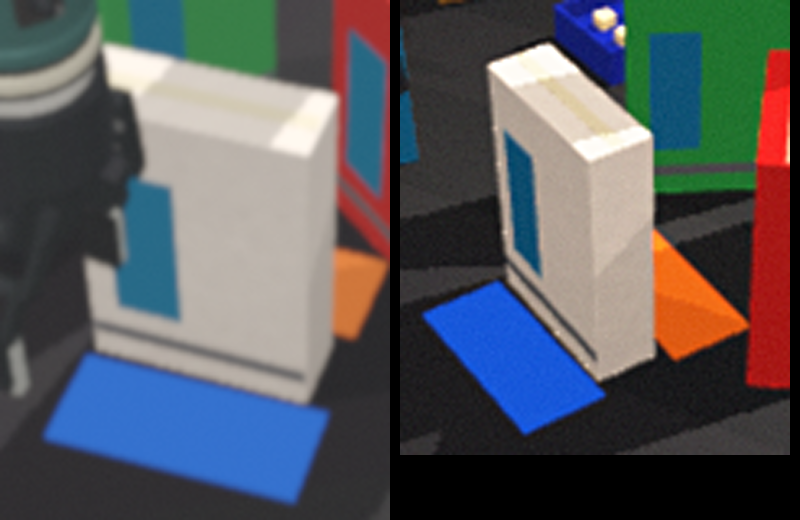

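The crop confirms the choice: plain white carton with a teal panel. The scene half has its corners at (308,157), (338,93), (310,404) and (333,347), and the blue mark sits right in front of the broad face. I'll fit both poses.

```bash
cat > h.py <<'E'
import numpy as np
from scipy.optimize import least_squares
from plant import camera_model
def proj(m,P):
    T=np.linalg.inv(m["cam_to_world"]);p=np.asarray(P)@T[:3,:3].T+T[:3,3];f=240/np.tan(np.radians(m["fovy"])/2)
    return np.c_[m["cx"]+f*p[:,0]/-p[:,2],m["cy"]-f*p[:,1]/-p[:,2]]
def ray(m,u,z=0):
    M=m["cam_to_world"];f=240/np.tan(np.radians(m["fovy"])/2)
    d=M[:3,:3]@np.array([(u[0]-m["cx"])/f,-(u[1]-m["cy"])/f,-1]);return M[:3,3]+d*(z-M[2,3])/d[2]
def place(p,L):
    c,s=np.cos(p[2]),np.sin(p[2]);L=np.array(L,float)
    return np.c_[p[0]+c*L[:,0]-s*L[:,1],p[1]+s*L[:,0]+c*L[:,1],L[:,2]]
def fit(obs,p0):  # obs: list of (model, local pts, pixels)
    return least_squares(lambda p:np.concatenate([(proj(m,place(p,L))-np.array(U)).ravel() for m,L,U in obs]),p0)
E
python3 - <<'E'
from h import *
S,D=camera_model("scene"),camera_model("side")
f=lambda L:[((u+.5)/3.25-.5+230,(v+.5)/3.25-.5+150) for u,v in L]
g=lambda L:[((u-400+.5)/3.25-.5+250,(v+.5)/3.25-.5+155) for u,v in L]
ms=f([(90,353),(329,411),(295,503),(43,440)]);md=g([(500,281),(605,395),(526,434),(423,315)])
print(np.array([ray(S,u) for u in ms]).round(3));print(np.array([ray(D,u) for u in md]).round(3))
cs=f([(310,404),(333,347),(93,347)]);print(np.array([ray(S,u) for u in cs]).round(3))
a,b=.0375,.085
Lm=[(-a,-b,0),(-a,b,0),(a,b,0),(a,-b,0)]
r=fit([(S,Lm,ms),(D,Lm,md)],[.7,0,0]);print("mark",r.x,np.degrees(r.x[2]),r.fun.round(1))
a,b,h=.0275,.075,.22
r2=fit([(S,[(a,b,0),(-a,b,0),(a,-b,0),(a,b,h),(-a,b,h)],cs+f([(308,157),(338,93)])),
 (D,[(a,-b,0),(a,b,0),(-a,b,0),(a,-b,h),(-a,-b,h),(-a,b,h),(a,b,h)],g([(508,280),(599,382),(654,355),(488,66),(548,44),(652,132),(588,163)]))],[.65,0,0])
print("carton",r2.x,np.degrees(r2.x[2]),r2.fun.round(1))
c,s=np.cos(r2.x[2]),np.sin(r2.x[2]);d=r.x-r2.x;print("mark in carton",c*d[0]+s*d[1],-s*d[0]+c*d[1])
for n,u in(("teal top",(110,140)),):print(ray(S,(137,148),.22),ray(S,(255+33,110),.22),ray(S,(362,145),.22))
E
```

```text
[[ 0.563 -0.102  0.   ]
 [ 0.538  0.065  0.   ]
 [ 0.614  0.077  0.   ]
 [ 0.641 -0.091  0.   ]]
[[ 0.563 -0.102  0.   ]
 [ 0.54   0.065  0.   ]
 [ 0.612  0.076  0.   ]
 [ 0.638 -0.09   0.   ]]
[[ 0.538  0.051  0.   ]
 [ 0.486  0.043  0.   ]
 [ 0.557 -0.103 -0.   ]]
mark [ 0.58862721 -0.01278865  0.14897361] 8.535559347078385 [-0.6  0.3  0.2  0.5  0.1 -0.4  0.4 -0.8 -0.3  0.1  0.4  0.2 -0.3  0.2
 -0.3 -0.1]
carton [ 0.52099098 -0.02867012  0.12590774] 7.2139820166087985 [-0.9  0.  -0.1 -0.8  1.1  0.5  0.2 -0.6  0.2  0.5 -0.3  0.3 -0.4  0.1
  0.4  0.4 -0.5 -0.7  0.1 -0.5  0.2  0.8 -0.2 -0.9]
mark in carton 0.06909514881752468 0.00726231947391642
[ 0.57121313 -0.35706161  0.22      ] [ 0.31800926 -0.14614302  0.22      ] [0.36393265 0.04919703 0.22      ]
```

Call:
step_arm --pt "-4 -34 -5 0 0 0 85" --pt "-5 -34 -5 0 0 0 85" --pt "-5 -34 -5 0 0 0 85" --pt "-5 -34 -5 0 0 0 85" --pt "-5 -34 -5 0 0 0 85" --pt "-5 -34 -5 0 0 0 85" --pt "0 0 0 0 0 -0.126 85" --pt "0 0 0 0 0 0 85" --pt "0 0 0 0 0 0 85"

```text
time: 1.0
ee_pos: [0.5215, -0.0289, 0.2614]
ee_rot: [180.0, -0.0, 97.1]
ft_force: [0.2, 0.7, 0.6]
finger_gap: 0.0847
grasp_force: 0.0
```

Call:
step_arm --pt "0 0 20 0 0 0 85" --pt "0 0 20 0 0 0 85" --pt "0 0 20 0 0 0 85" --pt "0 0 12 0 0 0 85" --pt "0 0 10 0 0 0 85" --pt "0 0 0 0 0 0 85"

```text
time: 1.6
ee_pos: [0.5206, -0.0289, 0.1781]
ee_rot: [-179.9, -0.0, 97.2]
ft_force: [0.3, 1.3, 0.6]
finger_gap: 0.0852
grasp_force: 0.0
```

```bash
python3 - <<'E'
from plant import capture
import cv2,numpy as np
a,b=capture("scene"),capture("side")
a=a[130:310,210:390];b=b[120:300,220:400]
c=np.hstack([cv2.resize(i,(400,400),interpolation=cv2.INTER_CUBIC) for i in(a,b)])
cv2.imwrite("pics/c1.png",c[:,:,::-1])
E
```

```text
(no output)
```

View pics/c1.png

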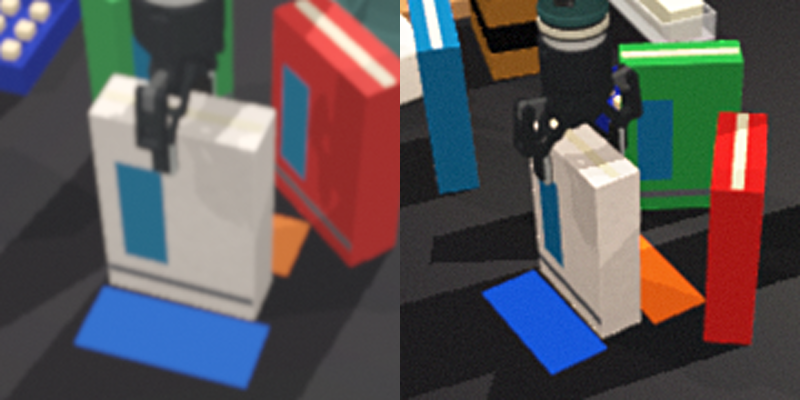

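Call:
step_arm --pt "0 0 0 0 0 0 40" --pt "0 0 0 0 0 0 40" --pt "0 0 0 0 0 0 40" --pt "0 0 0 0 0 0 40" --pt "0 0 0 0 0 0 40" --pt "0 0 0 0 0 0 40"

```text
time: 2.3
ee_pos: [0.5211, -0.0291, 0.1802]
ee_rot: [180.0, 0.0, 97.2]
ft_force: [-2.0, 0.8, 5.9]
finger_gap: 0.0544
grasp_force: 65.2
```

```bash
cat > plan.py <<'E'
import numpy as np
from scipy.spatial.transform import Rotation as R
# carton pose from pivot end (sgn +1: end_a), pivot point, yaw, tilt (raise other end)
def carton(sgn,p,yaw,tilt):
    r=R.from_euler("ZX",[yaw,-sgn*tilt],degrees=True)
    # keep lowest bottom edge (end edge) as pivot
    return r,np.array(p)-r.apply([0,sgn*.075,0])
def rows(T,poses,C0,T0):
    """T: current commanded (R,pos); poses: list of carton (R,pos); rigid grip C0<->T0. Rounded rows, error fed on."""
    out=[];rel_r=C0[0].inv()*T0[0];rel_p=C0[0].inv().apply(T0[1]-C0[1]);r,p=T
    for cr,cp in poses:
        tr=cr*rel_r;tp=cp+cr.apply(rel_p)
        s=(r.inv().apply(tp-p)*1000).round(0);w=(r.inv()*tr).as_rotvec().round(2)
        out.append([float(x) for x in(*s,*w)]);p=p+r.apply(s/1000);r=r*R.from_rotvec(w)
    return out,(r,p)
E
cat > p1.py <<'E'
from plan import *
import pickle
from scipy.optimize import brentq
C=np.array([.5210,-.0287,0]);y0=7.2;M=np.array([.5886,-.0128,0]);ym=8.5
d=lambda a:np.array([np.cos(np.radians(a)),np.sin(np.radians(a)),0])
T0=(R.from_euler("xyz",[180,0,97.2],degrees=True),np.array([.521,-.029,.179]))
C0=(R.from_euler("z",y0,degrees=True),C)
A0=C+.075*d(y0+90);Bt=M-.075*d(ym+90)
f=lambda th:(A0-.15*d(y0+th+90)-Bt)@d(ym)
th=brentq(f,5,50);B1=A0-.15*d(y0+th+90);print("theta",th,"drag",B1-Bt)
up=np.array([0,0,.001]);tl=9
P=[carton(1,A0+up*t,y0,tl*t) for t in np.linspace(0,1,7)[1:]]
P+=[carton(1,A0+up,y0+th*t,tl) for t in np.linspace(0,1,11)[1:]]
P+=[carton(1,A0+up*t,y0+th,tl*t) for t in np.linspace(1,0,7)[1:]]
y1=y0+th;At=M+.075*d(ym+90)
Q=[carton(-1,B1+up*t,y1,tl*t) for t in np.linspace(0,1,7)[1:]]
Q+=[carton(-1,B1+up+(Bt-B1)*t,y1+(ym-y1)*t,tl) for t in np.linspace(0,1,11)[1:]]
Q+=[carton(-1,Bt+up*t,ym,tl*t) for t in np.linspace(1,0,7)[1:]]
o,T=rows(T0,P,C0,T0)
for r in o:print(r)
print("---");o,T=rows(T,Q,C0,T0)
for r in o:print(r)
print(T[1],T[0].as_euler("xyz",degrees=True))
E
python3 p1.py
```

```text
theta 28.046289681731785 drag [-0.00152185  0.01018295  0.        ]
[5.0, -0.0, -2.0, 0.0, -0.03, -0.0]
[4.0, -0.0, -2.0, 0.0, -0.02, -0.0]
[5.0, 0.0, -2.0, 0.0, -0.03, -0.0]
[5.0, -0.0, -2.0, 0.0, -0.02, -0.0]
[4.0, -0.0, -2.0, 0.0, -0.03, -0.0]
[5.0, -0.0, -2.0, 0.0, -0.03, -0.0]
[0.0, 2.0, -0.0, -0.01, 0.0, -0.05]
[0.0, 3.0, -0.0, -0.01, 0.0, -0.05]
[0.0, 2.0, -0.0, -0.0, 0.0, -0.04]
[0.0, 2.0, -0.0, -0.01, 0.0, -0.05]
[0.0, 2.0, -0.0, -0.01, 0.0, -0.05]
[0.0, 3.0, -1.0, -0.01, 0.0, -0.05]
[1.0, 2.0, 0.0, -0.0, 0.0, -0.05]
[-0.0, 2.0, 0.0, -0.01, 0.0, -0.05]
[-0.0, 2.0, 0.0, -0.01, 0.0, -0.04]
[-0.0, 3.0, 0.0, -0.01, 0.0, -0.05]
[-5.0, -0.0, 3.0, 0.0, 0.03, -0.0]
[-5.0, -0.0, 2.0, 0.0, 0.03, -0.0]
[-4.0, -0.0, 2.0, 0.0, 0.02, -0.0]
[-5.0, -0.0, 2.0, 0.0, 0.03, -0.0]
[-5.0, -0.0, 2.0, 0.0, 0.02, -0.0]
[-4.0, -0.0, 3.0, 0.0, 0.03, -0.0]
---
[-5.0, -0.0, -2.0, 0.0, 0.03, -0.0]
[-5.0, -0.0, -2.0, 0.0, 0.02, -0.0]
[-4.0, -0.0, -3.0, 0.0, 0.03, -0.0]
[-5.0, -0.0, -2.0, 0.0, 0.02, -0.0]
[-5.0, -0.0, -2.0, 0.0, 0.03, -0.0]
[-4.0, -0.0, -2.0, 0.0, 0.03, -0.0]
[-1.0, 2.0, 0.0, -0.0, -0.0, 0.04]
[-1.0, 1.0, 0.0, -0.01, -0.0, 0.05]
[-1.0, 2.0, -0.0, -0.01, -0.0, 0.05]
[-1.0, 2.0, -0.0, -0.01, -0.0, 0.04]
[-1.0, 2.0, -0.0, -0.0, -0.0, 0.05]
[-1.0, 2.0, -1.0, -0.01, -0.0, 0.04]
[-1.0, 2.0, 0.0, -0.01, -0.0, 0.05]
[-2.0, 2.0, 0.0, -0.01, -0.0, 0.05]
[-1.0, 2.0, -0.0, -0.0, -0.0, 0.04]
[-1.0, 2.0, -0.0, -0.01, -0.0, 0.05]
[5.0, -0.0, 2.0, -0.0, -0.03, -0.0]
[5.0, -0.0, 2.0, -0.0, -0.02, -0.0]
[4.0, -0.0, 2.0, -0.0, -0.03, -0.0]
[5.0, -0.0, 2.0, -0.0, -0.03, -0.0]
[5.0, -0.0, 3.0, -0.0, -0.02, -0.0]
[4.0, -0.0, 2.0, -0.0, -0.03, -0.0]
[ 0.58891944 -0.01319865  0.17880051] [-1.79907353e+02  2.32331823e-02  9.84225552e+01]
```

Call:
step_arm --pt "5 0 -2 0 -0.03 0 40" --pt "4 0 -2 0 -0.02 0 40" --pt "5 0 -2 0 -0.03 0 40" --pt "5 0 -2 0 -0.02 0 40" --pt "4 0 -2 0 -0.03 0 40" --pt "5 0 -2 0 -0.03 0 40" --pt "0 0 0 0 0 0 40" --pt "0 0 0 0 0 0 40"

```text
time: 3.1
ee_pos: [0.5172, -0.0003, 0.1893]
ee_rot: [180.0, 9.1, 97.2]
ft_force: [0.2, 0.1, -1.7]
finger_gap: 0.0545
grasp_force: 65.1
```

```bash
python3 - <<'E'
from plant import capture
import cv2,numpy as np
a,b=capture("scene"),capture("side")
a=a[130:310,210:390];b=b[120:300,220:400]
c=np.hstack([cv2.resize(i,(400,400),interpolation=cv2.INTER_CUBIC) for i in(a,b)])
cv2.imwrite("pics/c2.png",c[:,:,::-1])
E
```

```text
(no output)
```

View pics/c2.png

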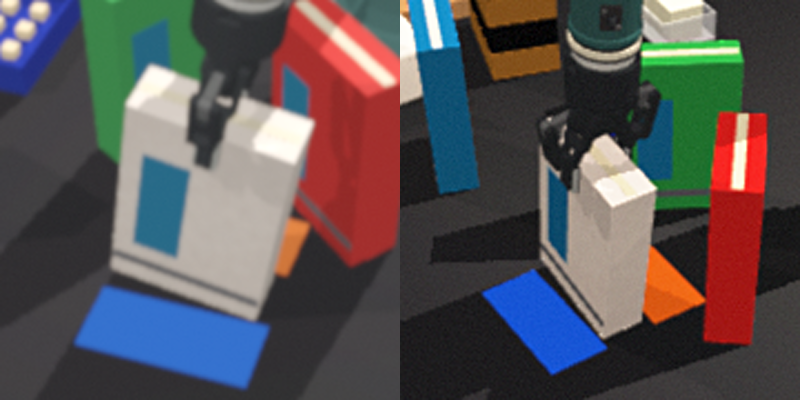

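The carton is tipped cleanly onto end_a (bottom right, scene crop (255,318)), with end_b raised (112,275). Now the swing.

Call:
step_arm --pt "0 2 0 -0.01 0 -0.05 40" --pt "0 3 0 -0.01 0 -0.05 40" --pt "0 2 0 0 0 -0.04 40" --pt "0 2 0 -0.01 0 -0.05 40" --pt "0 2 0 -0.01 0 -0.05 40" --pt "0 3 -1 -0.01 0 -0.05 40" --pt "1 2 0 0 0 -0.05 40" --pt "0 2 0 -0.01 0 -0.05 40" --pt "0 2 0 -0.01 0 -0.04 40" --pt "0 3 0 -0.01 0 -0.05 40" --pt "0 0 0 0 0 0 40"

```text
time: 4.3
ee_pos: [0.5373, 0.0067, 0.1895]
ee_rot: [180.0, 9.1, 125.0]
ft_force: [0.2, -1.5, -4.6]
finger_gap: 0.0546
grasp_force: 64.8
```

Call:
step_arm --pt "-5 0 3 0 0.03 0 40" --pt "-5 0 2 0 0.03 0 40" --pt "-4 0 2 0 0.02 0 40" --pt "-5 0 2 0 0.03 0 40" --pt "-5 0 2 0 0.02 0 40" --pt "-4 0 3 0 0.03 0 40" --pt "0 0 0 0 0 0 40" --pt "0 0 0 0 0 0 40"

```text
time: 5.1
ee_pos: [0.554, -0.0158, 0.1805]
ee_rot: [180.0, -0.1, 124.9]
ft_force: [-5.9, 2.0, 9.8]
finger_gap: 0.0545
grasp_force: 66.6
```

```bash
python3 - <<'E'
from plant import capture
import cv2,numpy as np
a,b=capture("scene"),capture("side")
a=a[130:310,210:390];b=b[120:300,220:400]
c=np.hstack([cv2.resize(i,(400,400),interpolation=cv2.INTER_CUBIC) for i in(a,b)])
cv2.imwrite("pics/c3.png",c[:,:,::-1])
E
```

```text
(no output)
```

View pics/c3.png

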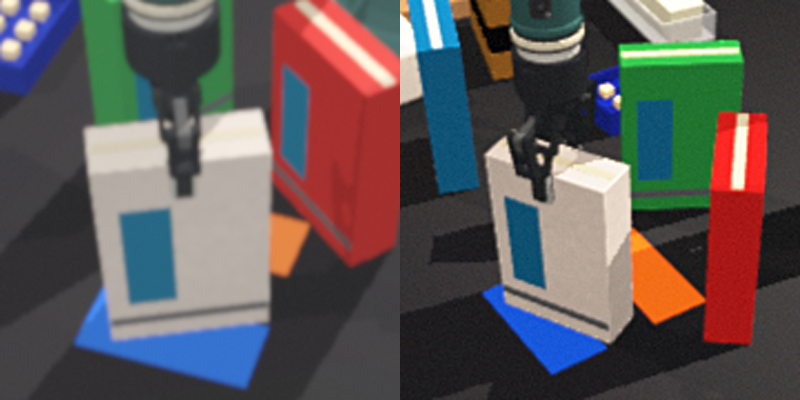

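Flat again, with end_b swung over the blue mark (scene crop: bottom edge from (112,335) to (268,322)). Next is the second tip and swing, on end_b.

Call:
step_arm --pt "-5 0 -2 0 0.03 0 40" --pt "-5 0 -2 0 0.02 0 40" --pt "-4 0 -3 0 0.03 0 40" --pt "-5 0 -2 0 0.02 0 40" --pt "-5 0 -2 0 0.03 0 40" --pt "-4 0 -2 0 0.03 0 40" --pt "0 0 0 0 0 0 40"

```text
time: 5.9
ee_pos: [0.5728, -0.0419, 0.1896]
ee_rot: [179.8, -9.1, 124.9]
ft_force: [-0.1, -0.7, -6.2]
finger_gap: 0.0541
grasp_force: 64.8
```

Call:
step_arm --pt "-1 2 0 0 0 0.04 40" --pt "-1 1 0 -0.01 0 0.05 40" --pt "-1 2 0 -0.01 0 0.05 40" --pt "-1 2 0 -0.01 0 0.04 40" --pt "-1 2 0 0 0 0.05 40" --pt "-1 2 -1 -0.01 0 0.04 40" --pt "-1 2 0 -0.01 0 0.05 40" --pt "-2 2 0 -0.01 0 0.05 40" --pt "-1 2 0 0 0 0.04 40" --pt "-1 2 0 -0.01 0 0.05 40" --pt "0 0 0 0 0 0 40"

```text
time: 7.0
ee_pos: [0.5932, -0.0405, 0.1898]
ee_rot: [-179.9, -9.2, 98.4]
ft_force: [-0.4, 3.7, 0.5]
finger_gap: 0.0545
grasp_force: 65.4
```

Call:
step_arm --pt "5 0 2 0 -0.03 0 40" --pt "5 0 2 0 -0.02 0 40" --pt "4 0 2 0 -0.03 0 40" --pt "5 0 2 0 -0.03 0 40" --pt "5 0 3 0 -0.02 0 40" --pt "4 0 2 0 -0.03 0 40" --pt "0 0 0 0 0 0 40" --pt "0 0 0 0 0 0 40"

```text
time: 7.8
ee_pos: [0.5892, -0.014, 0.1804]
ee_rot: [-179.9, 0.1, 98.5]
ft_force: [-3.1, -0.5, 5.8]
finger_gap: 0.0546
grasp_force: 65.9
```

```bash
python3 - <<'E'
from plant import capture
import cv2,numpy as np
a,b=capture("scene"),capture("side")
a=a[130:310,210:390];b=b[120:300,220:400]
c=np.hstack([cv2.resize(i,(400,400),interpolation=cv2.INTER_CUBIC) for i in(a,b)])
cv2.imwrite("pics/c4.png",c[:,:,::-1])
E
```

```text
(no output)
```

View pics/c4.png

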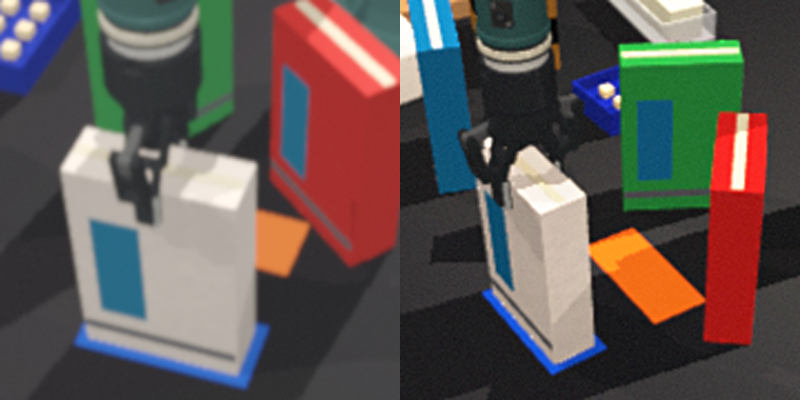

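The carton stands flat, centred on the blue mark with an even blue rim all round (scene crop corners (80,340) to (245,375)). Now I'll release and retreat.

Call:
step_arm --pt "0 0 0 0 0 0 85" --pt "0 0 0 0 0 0 85" --pt "0 0 0 0 0 0 85" --pt "0 0 0 0 0 0 85" --pt "0 0 0 0 0 0 85" --pt "0 0 -10 0 0 0 85" --pt "0 0 -15 0 0 0 85" --pt "0 0 -20 0 0 0 85" --pt "0 0 -20 0 0 0 85" --pt "0 0 -20 0 0 0 85" --pt "0 0 -15 0 0 0 85" --pt "0 0 0 0 0 0 85"

```text
time: 9.1
ee_pos: [0.5909, -0.0131, 0.2822]
ee_rot: [179.8, 0.1, 98.4]
ft_force: [0.6, 0.6, 0.4]
finger_gap: 0.0849
grasp_force: 0.0
```

```bash
python3 - <<'E'
from plant import capture
import cv2,numpy as np
a,b=capture("scene"),capture("side")
a=a[130:310,210:390];b=b[120:300,220:400]
c=np.hstack([cv2.resize(i,(400,400),interpolation=cv2.INTER_CUBIC) for i in(a,b)])
cv2.imwrite("pics/c5.png",c[:,:,::-1])
E
```

```text
(no output)
```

View pics/c5.png

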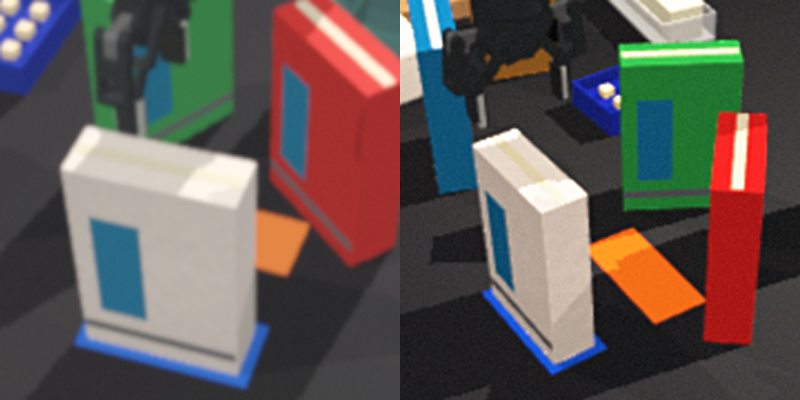

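The carton stands upright and free on the blue mark, and the gripper is clear above it.

```bash
python3 -c "
from plant import workorder
print(workorder.close_job())"
```

```text
the job is handed in; nothing more can be done
None
```

I walked the white carton onto the blue mark with one swing on each end and let go of it; in the last pictures it stands upright and centred on the mark, and the job is handed in (no verdict came back).

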